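Sweep wheel nuts off the desk into the open drawer

ROBOT

A 6-joint arm with a two-finger parallel gripper is mounted at the origin on the work surface. World frame = base frame: x ahead of the robot, y to its left, z up, the work surface at z = 0. Lengths are in m, angles in rad, forces in N, time in s.
With the tool pointing down it reaches from about 0.35 to 0.975 m from the base axis. Payload 7.1 kg.
Tool frame: the origin (TCP) lies where the fingers leave the gripper's body, on its centre line; the fingertips stand 80 mm ahead of it and the grasp point (between the pads) lies env.grip_depth ahead of it (env.grip_depth is the distance from the TCP to the grasp point, in m); z points along the fingers, y is the direction in which the jaws open and shut (so a half turn about z gives the same grasp; the last joint's range is limited). The gripper opens to 88 mm and grips with 3 to 60 N. Pads are 20 mm wide; open, the fingers measure 115 mm over their backs; the gripper's body (75 mm by 178 mm) begins 61 mm behind the grasp point.
Start: joints at [1.301, 0.423, 1.63, -0, 1.089, -0.019], TCP at [0.155, 0.605, 0.303] pointing down, gripper open.
Joint ranges: [-3, 3], [-0.9, 2.11], [0.09, 2.58], [-1.31, 4.45], [0.11, 2.69], [-2.54, 2.54]. Speed limits (rad/s): [2.39, 2.39, 3.01, 3.14, 3.14, 3.14].

INTERFACE

Orientations are given as a 3x3 rotation matrix whose columns are the frame's x, y, z axes.
In Python, from cell import monitor, optics, job, env gives the robot as it stands.
- The arm moves only by the tool send_rows, never from a script. Its argument "targets" is a list that holds one entry, the list of rows, each a list of 5 numbers: the shift along the world's x, y, z in units of 30 mm (1.0 is 30 mm), then the turn about the world's z in units of 5 degrees (1.0 is 5 degrees), then the closure, from 0 (fully open) to 1 (shut). A call has 1 to 12 rows; each row shifts and turns the commanded pose from where the row before left it; what a row does not reach is not made up. A row lasts 1/12 s, in which the tool goes at most 41.7 mm and 7.16 degrees, less where a joint would pass 70% of its speed; a pose out of reach is approached as far as the arm can. A call is refused whole if a number of a shift passes 1 or a number of a turn 1, either way. A call with a gripper value outside its range is refused whole. The fingers move at their own pace and stop on an object; the grip force is fixed at half the most. Time passes only in rows, so rows that do not move let the fingers close. It gives the time, the measured TCP pose, the force and the opening at its end, in the units of the state.
- monitor.observe(): the state, without advancing time (a new reading comes with each control period).
- optics.grab_frame(name): name is "scene" or "side" or "wrist"; returns the picture (480x640x3 uint8, red, green, blue); there is no depth.
- optics.calibration(name): a dict with "fx", "fy", "cx", "cy" (pixels), "k1" (the pictures are not rectified: a ray, as slopes to the right and down, at radius r is drawn at 1 + k1 r^2 times it, then the intrinsics apply), "R" (3x3) and "t" (3): a world point X has camera coordinates R X + t. Camera axes: x right, y down, z forward; pixel columns grow to the right and rows downward; lengths in m; the calibration is good to about 2 mm. A picture is of the moment at which its call begins: read the wrist's pose just before it. calibration takes no time and is no camera call; for the wrist camera it gives the pose at the moment of the call.
- job.sign_off(): hands the job in, once; it reports no verdict.
The state is a dict: "time_s": time; "q": joint angles; "joint_velocities": joint speeds; "joint_torque": joint torques, N m; "position": TCP position; "tcp_rot": TCP orientation; "wrist_force": force on the tool from outside, world axes, zero at the start; "moment": the same for the moment, N m; "gripper_width": opening from 0.0 (shut) to 1.0 (fully open).
Only numpy, scipy, OpenCV 4.12 (cv2) and the standard library are available. Lean on these libraries where they do the work, as an engineer would, in place of code of your own. Each camera call takes 0.05 s, during which the arm holds its last target. There are 200 camera calls.

TASK

Four loose wheel nuts are lying about on the desk top. Push them along the desk with your fingertips and over the far edge so that all four drop into the open drawer below it; sweep them, do not pick any up. Leave the tape roll, stapler, tape dispenser and pen mug where they stand, and let no nut fall on the floor.

Things in the scene. Friction and masses are not known exactly. Their poses are not given: they have to be found in the camera images.
- nut0_mid (a point): centre of a wheel nut: plain steel 30 mm hexagon nut, 32 mm tall, on a captive washer 36 mm across and 4 mm thick, 0.12 to 0.24 kg, black bore in its top. It stands on the desk top (height 0), nearer the robot than the tape roll and the stapler, at least 115 mm from the far edge; nuts stand at least 75 mm apart, centre to centre. This point is 16 mm above the underside, on the nut's axis; its z axis runs from washer to top. It starts standing on the washer, at any yaw.
- nut1_mid (a point): Exactly like nut0; the four are interchangeable.
- nut2_mid (a point): Exactly like nut0; the four are interchangeable.
- nut3_mid (a point): Exactly like nut0; the four are interchangeable.
- desk_edge (a point): a fixed point on the far edge of the wooden desk top, level with its surface. The edge is straight, runs parallel to world y through this point, is plain and square with no lip; the top is 30 mm thick and flat, height 0.
- drawer_floor (a point): middle of the inner floor of the pulled-out top drawer of the grey steel pedestal under the desk; x points out of the desk (world +x), y across, z up. Open-topped steel box, inside 440 mm long (x), 250 mm wide (y), 70 mm deep to the top of its 8 mm side walls; its floor is 125 mm below the desk top. It stands anywhere along the edge, differently each time.
- drawer_front (a point): middle of the inner face of the drawer's front panel, 220 mm in +x from drawer_floor and 47 mm below the desk top; 150 to 230 mm beyond the desk's edge. The drawer's rear part is under the desk, so a nut pushed off the edge anywhere between the side walls falls in; beside the drawer is only the floor of the room. The drawer is stiff to slide.
- tape_roll: roll of black tape lying flat on the desk near the far edge, to the left (+y) of the drawer's opening, 64 mm outer diameter, 42 mm hole, 19 mm tall; origin at the centre of its underside. Must stay put.
- stapler: black desk stapler lying near the far edge, to the right (-y) of the drawer's opening, 150 mm long (its own x), 36 mm wide, about 55 mm tall; lies roughly along the edge; origin at the centre of its underside. Must stay put.
- dispenser: off-white desk tape dispenser 150 mm long (own x), 58 mm wide, up to 70 mm tall; stands to one side of the nuts; origin at the centre of its underside. Must stay put.
- mug: white mug of pens, 82 mm across, 95 mm tall, handle on its +y side reaching 71 mm from the axis, pens up to 155 mm above the desk; stands on the other side of the nuts from the dispenser; origin at the centre of its underside. Must stay put.
Things that resemble listed ones, but are neither listed nor needed, are in the scene too. What is shaped like the part that bears nut2_mid but blue, green or red is not meant.

How it is judged:
By the outcome, as a careful person would: the job done as asked, in the order asked, and still so for the second after the job is handed in, with the robot touching nothing.
It also fails if it takes over 72 s, if anything falls off the work surface, if the arm or the gripper's body presses on something with over 40 N, if the wrist force passes 120 N, or if a joint passes its speed limit or range.

## Working session

There is one attempt and no reset: what is moved stays moved. The work goes in short steps, Python scripts to look and compute and a tool call to move; the robot and the scene stay as the last step left them, time stands still between calls to the robot, and variables do not carry over. Pictures are saved under pics/ and viewed, about 8 in all and at most 12, crops included, and the job is handed in when it is done.

Besides the shell and the picture viewer there is one more tool, called after ">>>" by a JSON object that holds its "name" and its "arguments". send_rows: Moves the arm, as the interface text tells. Its arguments: {"type":"object","properties":{"targets":{"type":"array"}},"required":["targets"]}

```bash
mkdir -p pics; ls; python3 - <<'E'
from cell import monitor, optics, job, env
import cv2
for n in ["scene","side"]:
    cv2.imwrite(f"pics/{n}0.png",optics.grab_frame(n)[:,:,::-1])
    print(n,optics.calibration(n))
print(monitor.observe(),env.grip_depth)
E
```

```text
pics
scene {'fx': 553.1391148535887, 'fy': 553.1391148535887, 'cx': 317.22567797554814, 'cy': 238.55832103973734, 'k1': -0.11943127101687223, 'R': array([[ 0.86645875,  0.49891532,  0.01824106],
       [ 0.40174913, -0.6750893 , -0.61875042],
       [-0.29638972,  0.54345004, -0.78537582]]), 't': array([-0.42785485, -0.20413992,  1.47163509])}
side {'fx': 596.9160903732493, 'fy': 596.9160903732493, 'cx': 320.48702329754826, 'cy': 234.1625506996889, 'k1': -0.009168452113099386, 'R': array([[ 0.81588909, -0.57818541, -0.00515902],
       [-0.31778147, -0.44093808, -0.83939773],
       [ 0.48305271,  0.68649489, -0.54349318]]), 't': array([-0.40019065,  0.15214064,  1.07989446])}
{'time_s': 0.1, 'q': array([ 1.30098641e+00,  4.23765395e-01,  1.63057920e+00, -2.00174068e-06,
        1.08861180e+00, -1.89950885e-02]), 'joint_velocities': array([-0.00020293, -0.00182482, -0.00297054,  0.00123259, -0.00189525,
        0.00038152]), 'joint_torque': array([-3.32215641e-04, -5.45611382e+01, -2.74328381e+01,  6.45088521e-02,
        1.88644230e-02, -3.19250341e-05]), 'position': array([0.15499193, 0.60508433, 0.30199226]), 'tcp_rot': array([[-9.68710735e-01,  2.48192227e-01, -3.61792414e-04],
       [ 2.48192489e-01,  9.68709843e-01, -1.31487214e-03],
       [ 2.41308294e-05, -1.36352491e-03, -9.99999070e-01]]), 'wrist_force': array([ 0.44038299,  0.65844165, -1.19699534]), 'moment': array([ 0.0284014 , -0.062442  , -0.01584188]), 'gripper_width': 1.0005145815282799} 0.0613
```

View pics/scene0.png

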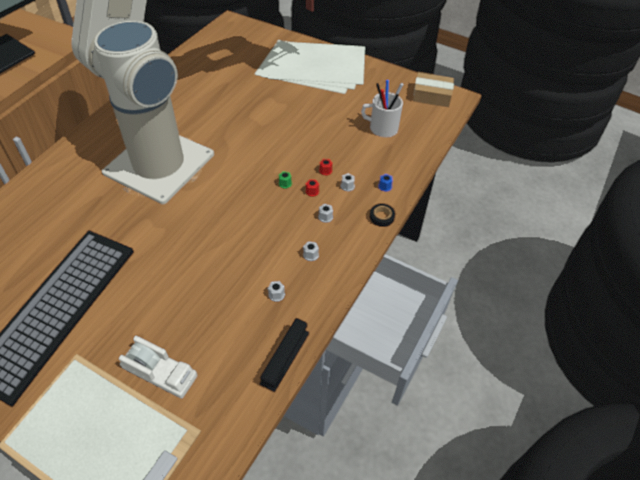

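View pics/side0.png

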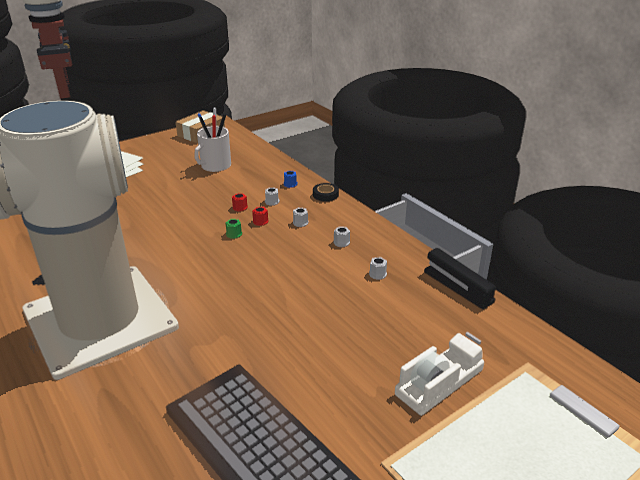

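Scene view: steel nuts are at about (348,181), (326,212), (311,250) and (276,290). The look-alikes are green (285,179), red (326,166) and (312,187), and blue (386,182); colour rules them out. The tape roll is at (382,214), the stapler at (285,354), and the drawer walls run about (385,258)-(450,285) and (333,340)-(400,375).

```bash
cat > h.py <<'E'
import numpy as np, cv2
from cell import monitor, optics, job, env
def ray(n,px,z,c=None):
    c=c or optics.calibration(n)
    K=np.array([[c['fx'],0,c['cx']],[0,c['fy'],c['cy']],[0,0,1]])
    u=cv2.undistortPoints(np.array(px,float).reshape(-1,1,2),K,np.array([c['k1'],0,0,0,0.])).reshape(-1,2)
    R,t=c['R'],c['t']; o=-R.T@t; d=np.c_[u,np.ones(len(u))]@R
    return o+d*((z-o[2])/d[:,2])[:,None]
def nuts(n,im,box):
    "steel nut blobs: grey (low saturation), with fill; returns centroid px"
    h=cv2.cvtColor(im,cv2.COLOR_RGB2HSV); m=((h[...,1]<70)&(h[...,2]>70)).astype(np.uint8)
    m=cv2.morphologyEx(m,cv2.MORPH_CLOSE,np.ones((5,5)))
    k,_,s,ce=cv2.connectedComponentsWithStats(m)
    x0,y0,x1,y1=box
    return [(ce[i].round(1).tolist(),s[i].tolist()) for i in range(1,k) if 60<s[i][4]<900 and x0<ce[i][0]<x1 and y0<ce[i][1]<y1]
E
python3 - <<'E'
from h import *
np.set_printoptions(precision=3,suppress=True)
for n,b in(("scene",(250,150,400,310)),("side",(220,170,400,290))):
    im=cv2.imread(f"pics/{n}0.png")[:,:,::-1]
    for c,s in nuts(n,im,b): print(n,c,s,ray(n,[c],.016)[0])
P={"edge":([(470,118),(385,256),(330,343),(246,478)],0),"drawertop":([(388,257),(452,283),(333,338),(401,373)],-.055),
"tape":([(382,214)],.012),"staplerbase":([(265,388),(306,322),(276,390),(263,380)],0),"disp":([(120,362),(185,393),(197,375)],0),"mug":([(385,130)],.005)}
for k,(p,z) in P.items(): print(k,ray("scene",p,z)[:,:2].tolist())
im=cv2.imread("pics/scene0.png")[150:400,240:470]
cv2.imwrite("pics/c1.png",cv2.resize(im,None,fx=2.4,fy=2.4,interpolation=2))
E
```

```text
scene [347.6, 182.0] [340, 173, 15, 19, 219] [0.478 0.182 0.016]
scene [325.4, 213.0] [318, 204, 15, 19, 241] [0.481 0.062 0.016]
scene [310.6, 250.9] [303, 241, 16, 20, 271] [ 0.508 -0.057  0.016]
scene [276.0, 290.9] [267, 281, 18, 21, 300] [ 0.499 -0.19   0.016]
side [271.3, 196.2] [265, 187, 15, 19, 225] [0.473 0.179 0.016]
side [300.0, 216.8] [293, 207, 16, 20, 273] [0.476 0.06  0.016]
side [341.4, 236.5] [333, 227, 17, 21, 298] [ 0.503 -0.059  0.016]
side [377.9, 268.0] [369, 257, 18, 23, 349] [ 0.493 -0.192  0.016]
edge [[0.6594786343661345, 0.6186934592118187], [0.659753625356883, 0.02975801393276356], [0.6588703479433535, -0.23323338774753638], [0.6620546279795066, -0.5507673745312531]]
drawertop [[0.6553287461559344, 0.07075093717004743], [0.8218278024463245, 0.07940378313782748], [0.6463795457446029, -0.19305834002151112], [0.8126932187504, -0.1934096248569116]]
tape [[0.6004680497592461, 0.1333470979261847]]
staplerbase [[0.5966080962534488, -0.38596101150241424], [0.590175168227449, -0.21549512900434298], [0.6176051260077071, -0.3783934198144596], [0.5838818007848322, -0.37368662541495207]]
disp [[0.3102323025628313, -0.49349993304416206], [0.4667442676609027, -0.4765038081769371], [0.46390217089491514, -0.43317360886027517]]
mug [[0.46891519365865103, 0.4291186557819153]]
```

View pics/c1.png

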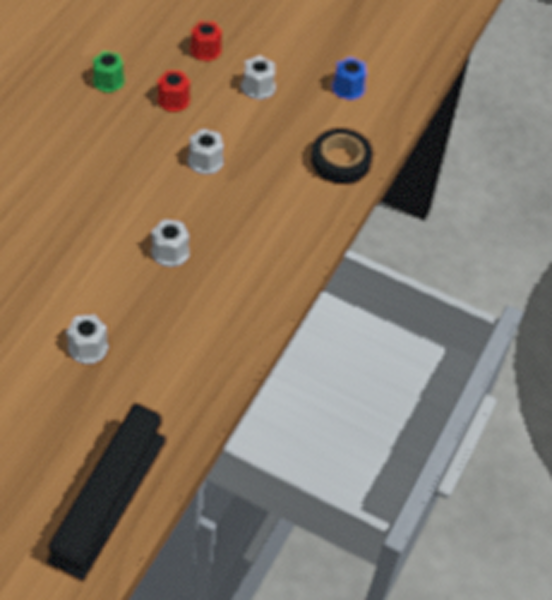

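The crop confirms four plain-steel nuts; the red, green and blue ones are distractors. Drawer opening is y≈-0.184..0.066 with the edge at x≈0.66. Plan: cradle push with partly closed fingers, in the order C (.506,-.058), B, D, A.

>>> {"name": "send_rows", "arguments": {"targets": [[[0.42, -0.92, 0, 0.12, 0.77], [0.42, -0.92, 0, 0.12, 0.77], [0.42, -0.92, 0, 0.12, 0.77], [0.42, -0.92, 0, 0.12, 0.77], [0.42, -0.92, 0, 0.12, 0.77], [0.42, -0.92, 0, 0.12, 0.77], [0.42, -0.92, 0, 0.12, 0.77], [0.42, -0.92, 0, 0.12, 0.77], [0.42, -0.92, 0, 0.12, 0.77], [0.42, -0.92, 0, 0.12, 0.77], [0.42, -0.92, 0, 0.12, 0.77], [0.42, -0.92, 0, 0.12, 0.77]]]}}

```text
time_s: 1.1
position: [0.3064, 0.2728, 0.3025]
tcp_rot: [[-0.992, 0.124, -0.0], [0.124, 0.992, -0.0], [0.0, -0.0, -1.0]]
wrist_force: [-0.6, -0.1, -0.2]
gripper_width: 0.23
```

>>> {"name": "send_rows", "arguments": {"targets": [[[0.42, -0.92, 0, 0.12, 0.77], [0.42, -0.92, 0, 0.12, 0.77], [0.42, -0.92, 0, 0.12, 0.77], [0.42, -0.92, 0, 0.12, 0.77], [0.42, -0.92, 0, 0.12, 0.77], [0.42, -0.92, 0, 0.12, 0.77], [0.42, -0.92, 0, 0.12, 0.77], [0.42, -0.92, 0, 0.12, 0.77], [0.42, -0.92, 0, 0.12, 0.77], [0.42, -0.92, 0, 0.12, 0.77], [0.42, -0.92, 0, 0.12, 0.77], [0, 0, 0, 0, 0.77]]]}}

```text
time_s: 2.1
position: [0.4468, -0.0328, 0.3028]
tcp_rot: [[-1.0, 0.012, 0.002], [0.012, 1.0, -0.001], [-0.002, -0.001, -1.0]]
wrist_force: [0.3, 0.4, 0.4]
gripper_width: 0.231
```

```bash
python3 - <<'E'
from h import *
for k,p in dict(red1=(326,167),red2=(312,188),green=(285,180),blue=(386,183)).items(): print(k,ray("scene",[p],.016)[0][:2].round(3))
print("stapler end top z.05?",ray("scene",[(300,320),(308,333)],.03)[:,:2].round(3))
E
```

```text
red1 [0.404 0.202]
red2 [0.411 0.117]
green [0.337 0.106]
blue [0.565 0.23 ]
stapler end top z.05? [[ 0.586 -0.232]
 [ 0.615 -0.25 ]]
```

>>> {"name": "send_rows", "arguments": {"targets": [[[0.44, -0.84, 0, 0.14, 0.77], [0, 0, -0.8, 0, 0.77], [0, 0, -0.9, 0, 0.77], [0, 0, -0.9, 0, 0.77], [0, 0, -0.9, 0, 0.77], [0, 0, -0.9, 0, 0.77], [0, 0, -0.9, 0, 0.77], [0, 0, -0.7, 0, 0.77], [0, 0, -0.6, 0, 0.77], [0, 0, -0.4, 0, 0.77], [0, 0, 0, 0, 0.77], [0, 0, 0, 0, 0.77]]]}}

```text
time_s: 3.1
position: [0.4575, -0.0542, 0.0922]
tcp_rot: [[-1.0, -0.002, -0.002], [-0.002, 1.0, 0.0], [0.002, 0.0, -1.0]]
wrist_force: [0.2, 0.6, 0.4]
gripper_width: 0.227
```

>>> {"name": "send_rows", "arguments": {"targets": [[[0, -0.12, -0.15, 0, 0.77], [0.3, 0, 0, 0, 0.77], [0.3, 0, 0, 0, 0.77], [0.35, 0, 0, 0, 0.77], [0.35, 0, 0, 0, 0.77], [0.35, 0, 0, 0, 0.77], [0.35, 0, 0, 0, 0.77], [0.35, 0, 0, 0, 0.77], [0.35, 0, 0, 0, 0.77], [0.35, 0, 0, 0, 0.77], [0.35, 0, 0, 0, 0.77], [0.35, 0, 0, 0, 0.77]]]}}

```text
time_s: 4.1
position: [0.5716, -0.0581, 0.0881]
tcp_rot: [[-1.0, -0.002, -0.0], [-0.002, 1.0, 0.0], [0.0, 0.0, -1.0]]
wrist_force: [-2.5, 0.0, 2.5]
gripper_width: 0.231
```

```bash
python3 - <<'E'
from h import *
a=optics.grab_frame("scene")[130:430,230:480];w=optics.grab_frame("wrist")
a=cv2.resize(a,None,fx=1.6,fy=1.6)
cv2.imwrite("pics/c2.png",np.hstack([a,cv2.resize(w,(400,300))[:300].copy() if 0 else np.pad(cv2.resize(w,(400,300)),((0,180),(0,0),(0,0)))])[:,:,::-1])
E
```

```text
(no output)
```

View pics/c2.png

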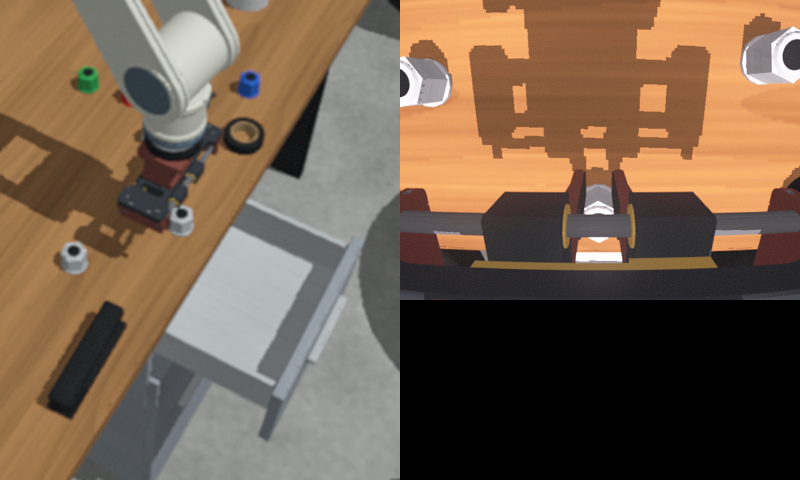

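The left panel shows nut C cradled in front of the fingers at (180,220). I'll keep pushing it over the edge.

>>> {"name": "send_rows", "arguments": {"targets": [[[0.35, 0, 0, 0, 0.77], [0.35, 0, 0, 0, 0.77], [0.35, 0, 0, 0, 0.77], [0.35, 0, 0, 0, 0.77], [0.35, 0, 0, 0, 0.77], [0.35, 0, 0, 0, 0.77], [0.35, 0, 0, 0, 0.77], [0.35, 0, 0, 0, 0.77], [0.35, 0, 0, 0, 0.77], [0, 0, 0, 0, 0.77], [0, 0, 0.6, 0, 0.77], [0, 0, 0.6, 0, 0.77]]]}}

```text
time_s: 5.2
position: [0.6643, -0.058, 0.1232]
tcp_rot: [[-1.0, -0.002, -0.003], [-0.002, 1.0, 0.0], [0.003, 0.0, -1.0]]
wrist_force: [0.7, -0.1, 0.5]
gripper_width: 0.228
```

```bash
python3 - <<'E'
from h import *
a=optics.grab_frame("scene");cv2.imwrite("pics/s3.png",a[...,::-1])
for c,s in nuts("scene",a,(250,150,400,310)): print(c,s,ray("scene",[c],.016)[0].round(3))
a=cv2.resize(a[130:430,230:480],None,fx=1.6,fy=1.6)
cv2.imwrite("pics/c3.png",a[:,:,::-1])
E
```

```text
[325.4, 213.0] [318, 204, 15, 19, 241] [0.481 0.062 0.016]
[276.0, 290.9] [267, 281, 18, 21, 300] [ 0.499 -0.19   0.016]
```

View pics/c3.png

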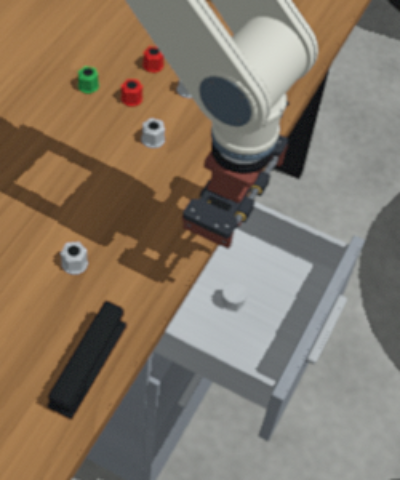

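Nut C is in the drawer at (233,295) in the crop. Next is nut B, heading -25°.

>>> {"name": "send_rows", "arguments": {"targets": [[[-0.7, 0.4, 0.6, -0.5, 0.77], [-0.75, 0.46, 0.5, -0.5, 0.77], [-0.75, 0.46, 0, -0.5, 0.77], [-0.75, 0.46, 0, -0.5, 0.77], [-0.75, 0.46, 0, -0.5, 0.77], [-0.75, 0.46, 0, -0.5, 0.77], [-0.75, 0.46, 0, -0.5, 0.77], [-0.75, 0.46, 0, -0.5, 0.77], [-0.75, 0.46, 0, -0.5, 0.77], [-0.75, 0.46, 0, -0.5, 0.77], [0, 0, 0, 0, 0.77], [0, 0, 0, 0, 0.77]]]}}

```text
time_s: 6.25
position: [0.4409, 0.0785, 0.1572]
tcp_rot: [[-0.908, 0.419, -0.0], [0.419, 0.908, -0.0], [0.0, -0.0, -1.0]]
wrist_force: [0.6, -0.4, 0.3]
gripper_width: 0.234
```

>>> {"name": "send_rows", "arguments": {"targets": [[[0, 0, -0.7, 0, 0.77], [0, 0, -0.8, 0, 0.77], [0, 0, -0.8, 0, 0.77], [0, 0, 0, 0, 0.77], [0.3, -0.14, 0, 0, 0.77], [0.32, -0.15, 0, 0, 0.77], [0.32, -0.15, 0, 0, 0.77], [0.32, -0.15, 0, 0, 0.77], [0.32, -0.15, 0, 0, 0.77], [0.32, -0.15, 0, 0, 0.77], [0.32, -0.15, 0, 0, 0.77], [0.32, -0.15, 0, 0, 0.77]]]}}

```text
time_s: 7.25
position: [0.5185, 0.0418, 0.0885]
tcp_rot: [[-0.907, 0.421, -0.0], [0.421, 0.907, 0.0], [0.0, -0.0, -1.0]]
wrist_force: [-3.0, 0.8, 4.6]
gripper_width: 0.231
```

>>> {"name": "send_rows", "arguments": {"targets": [[[0.32, -0.15, 0, 0, 0.77], [0.32, -0.15, 0, 0, 0.77], [0.32, -0.15, 0, 0, 0.77], [0.32, -0.15, 0, 0, 0.77], [0.32, -0.15, 0, 0, 0.77], [0.32, -0.15, 0, 0, 0.77], [0.32, -0.15, 0, 0, 0.77], [0.32, -0.15, 0, 0, 0.77], [0, 0, 0, 0, 0.77]]]}}

```text
time_s: 8.0
position: [0.5972, 0.0054, 0.0885]
tcp_rot: [[-0.907, 0.421, 0.003], [0.421, 0.907, -0.0], [-0.003, 0.001, -1.0]]
wrist_force: [1.0, -0.0, 0.3]
gripper_width: 0.231
```

```bash
python3 - <<'E'
from h import *
a=optics.grab_frame("scene");b=optics.grab_frame("side")
a=cv2.resize(a[130:430,230:480],None,fx=1.6,fy=1.6);b=cv2.resize(b[150:350,220:520],None,fx=1.3,fy=1.3)
b=np.pad(b,((0,480-b.shape[0]),(0,0),(0,0)))
cv2.imwrite("pics/c4.png",np.hstack([a,b])[:,:,::-1])
E
```

```text
(no output)
```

View pics/c4.png

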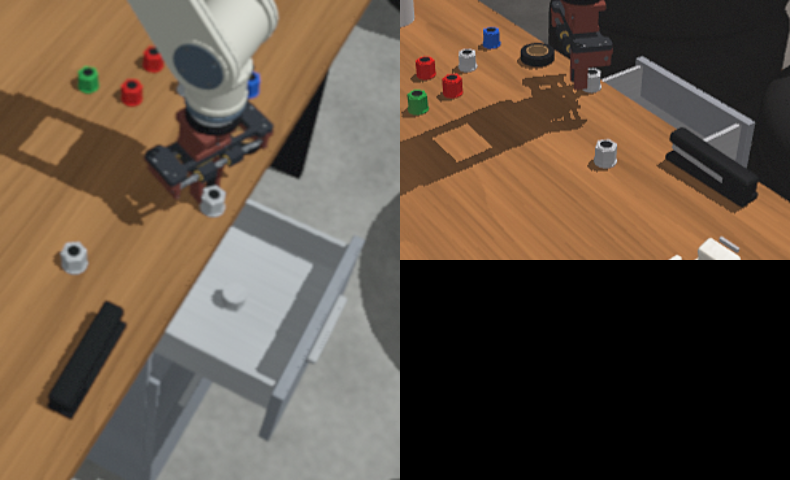

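Nut B is still cradled, at (212,200). I'll carry on over the edge.

>>> {"name": "send_rows", "arguments": {"targets": [[[0.32, -0.15, 0, 0, 0.77], [0.32, -0.15, 0, 0, 0.77], [0.32, -0.15, 0, 0, 0.77], [0.32, -0.15, 0, 0, 0.77], [0.32, -0.15, 0, 0, 0.77], [0.32, -0.15, 0, 0, 0.77], [0.32, -0.15, 0, 0, 0.77], [0, 0, 0, 0, 0.77], [0, 0, 0.7, 0, 0.77], [0, 0, 0.8, 0, 0.77], [0, 0, 0.8, 0, 0.77], [0, 0, 0, 0, 0.77]]]}}

```text
time_s: 9.1
position: [0.664, -0.0253, 0.1617]
tcp_rot: [[-0.907, 0.421, 0.007], [0.421, 0.907, -0.0], [-0.006, 0.002, -1.0]]
wrist_force: [0.9, 0.1, 0.2]
gripper_width: 0.229
```

```bash
python3 - <<'E'
from h import *
a=optics.grab_frame("scene")
for c,s in nuts("scene",a,(250,150,400,400)): print(c,s,ray("scene",[c],.016)[0].round(3))
cv2.imwrite("pics/s5.png",a[:,:,::-1])
E
```

```text
[347.6, 182.1] [340, 173, 15, 19, 221] [0.478 0.182 0.016]
[373.3, 243.4] [367, 235, 13, 15, 73] [0.624 0.037 0.016]
[276.0, 290.9] [267, 281, 18, 21, 300] [ 0.499 -0.19   0.016]
```

>>> {"name": "send_rows", "arguments": {"targets": [[[-0.62, -0.56, 0, 0.95, 0.77], [-0.62, -0.56, 0, 0.95, 0.77], [-0.62, -0.56, 0, 0.95, 0.77], [-0.62, -0.56, 0, 0.95, 0.77], [-0.62, -0.56, 0, 0.95, 0.77], [-0.62, -0.56, 0, 0.95, 0.77], [-0.62, -0.56, 0, 0.95, 0.77], [-0.62, -0.56, 0, 0.95, 0.77], [-0.62, -0.56, 0, 0.95, 0.77], [-0.62, -0.56, 0, 0.95, 0.77], [-0.62, -0.56, 0, 0.9, 0.77], [0, 0, 0, 0, 0.77]]]}}

```text
time_s: 10.15
position: [0.4534, -0.2111, 0.1559]
tcp_rot: [[-0.889, -0.457, -0.004], [-0.457, 0.889, 0.001], [0.003, 0.003, -1.0]]
wrist_force: [-1.2, 0.7, -0.5]
gripper_width: 0.229
```

>>> {"name": "send_rows", "arguments": {"targets": [[[0, 0, -0.7, 0, 0.77], [0, 0, -0.8, 0, 0.77], [0, 0, -0.75, 0, 0.77], [0, 0, 0, 0, 0.77], [0.31, 0.16, 0, 0, 0.77], [0.31, 0.16, 0, 0, 0.77], [0.31, 0.16, 0, 0, 0.77], [0.31, 0.16, 0, 0, 0.77], [0.31, 0.16, 0, 0, 0.77], [0.31, 0.16, 0, 0, 0.77], [0.31, 0.16, 0, 0, 0.77], [0.31, 0.16, 0, 0, 0.77]]]}}

```text
time_s: 11.15
position: [0.5324, -0.171, 0.0901]
tcp_rot: [[-0.89, -0.456, -0.0], [-0.456, 0.89, -0.0], [0.0, -0.0, -1.0]]
wrist_force: [-3.5, -2.5, 3.5]
gripper_width: 0.231
```

>>> {"name": "send_rows", "arguments": {"targets": [[[0.31, 0.16, 0, 0, 0.77], [0.31, 0.16, 0, 0, 0.77], [0.31, 0.16, 0, 0, 0.77], [0.31, 0.16, 0, 0, 0.77], [0.31, 0.16, 0, 0, 0.77], [0.31, 0.16, 0, 0, 0.77], [0.31, 0.16, 0, 0, 0.77], [0, 0, 0, 0, 0.77]]]}}

```text
time_s: 11.82
position: [0.5992, -0.137, 0.0898]
tcp_rot: [[-0.89, -0.457, 0.003], [-0.457, 0.89, -0.0], [-0.003, -0.002, -1.0]]
wrist_force: [0.1, -0.4, 0.8]
gripper_width: 0.231
```

```bash
python3 - <<'E'
from h import *
a=optics.grab_frame("scene");b=optics.grab_frame("side")
a=cv2.resize(a[130:430,230:480],None,fx=1.6,fy=1.6);b=cv2.resize(b[150:350,220:520],None,fx=1.3,fy=1.3)
b=np.pad(b,((0,480-b.shape[0]),(0,0),(0,0)))
cv2.imwrite("pics/c6.png",np.hstack([a,b])[:,:,::-1])
E
```

```text
(no output)
```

View pics/c6.png

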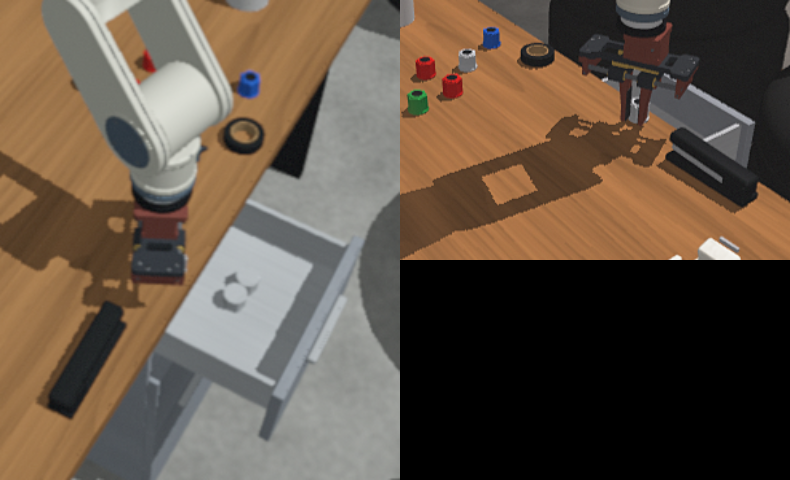

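The drawer shows two nuts (235,290) and D is cradled (side panel, 637,108). Carrying on.

>>> {"name": "send_rows", "arguments": {"targets": [[[0.31, 0.16, 0, 0, 0.77], [0.31, 0.16, 0, 0, 0.77], [0.31, 0.16, 0, 0, 0.77], [0.31, 0.16, 0, 0, 0.77], [0.31, 0.16, 0, 0, 0.77], [0.31, 0.16, 0, 0, 0.77], [0.31, 0.16, 0, 0, 0.77], [0, 0, 0, 0, 0.77], [0, 0, 0.7, 0, 0.77], [0, 0, 0.8, 0, 0.77], [0, 0, 0.8, 0, 0.77], [0, 0, 0, 0, 0.77]]]}}

```text
time_s: 12.92
position: [0.664, -0.1047, 0.1633]
tcp_rot: [[-0.89, -0.456, 0.007], [-0.456, 0.89, -0.001], [-0.005, -0.004, -1.0]]
wrist_force: [0.8, -1.0, 1.3]
gripper_width: 0.23
```

Next nut A. I'll start at heading -75° to stay clear of the red nuts, then curve out to about -35°.

>>> {"name": "send_rows", "arguments": {"targets": [[[-0.31, 0.51, 0, -0.98, 0.77], [-0.31, 0.51, 0, -0.98, 0.77], [-0.31, 0.51, 0, -0.98, 0.77], [-0.31, 0.51, 0, -0.98, 0.77], [-0.31, 0.51, 0, -0.98, 0.77], [-0.31, 0.51, 0, -0.98, 0.77], [-0.31, 0.51, 0, -0.98, 0.77], [-0.31, 0.51, 0, -0.98, 0.77], [-0.31, 0.51, 0, -0.98, 0.77], [-0.31, 0.51, 0, -0.98, 0.77], [-0.31, 0.51, 0, -0.98, 0.77]]]}}

```text
time_s: 13.83
position: [0.5585, 0.0645, 0.158]
tcp_rot: [[-0.891, 0.454, -0.001], [0.454, 0.891, -0.0], [0.001, -0.001, -1.0]]
wrist_force: [-0.6, 0.9, -0.4]
gripper_width: 0.229
```

>>> {"name": "send_rows", "arguments": {"targets": [[[-0.31, 0.51, 0, -0.98, 0.77], [-0.31, 0.51, 0, -0.98, 0.77], [-0.31, 0.51, 0, -0.98, 0.77], [-0.31, 0.51, 0, -0.98, 0.77], [-0.31, 0.51, 0, -0.98, 0.77], [-0.31, 0.51, 0, -0.98, 0.77], [-0.31, 0.51, 0, -0.98, 0.77], [-0.31, 0.51, 0, -0.98, 0.77], [-0.31, 0.51, 0, -0.98, 0.77], [-0.31, 0.51, 0, -0.9, 0.77], [0, 0, 0, 0, 0.77], [0, 0, 0, 0, 0.77]]]}}

```text
time_s: 14.83
position: [0.466, 0.2172, 0.1583]
tcp_rot: [[-0.256, 0.967, -0.001], [0.967, 0.256, -0.0], [-0.0, -0.001, -1.0]]
wrist_force: [-0.1, 0.2, 0.5]
gripper_width: 0.23
```

```bash
python3 - <<'E'
from h import *
a=optics.grab_frame("scene");b=optics.grab_frame("side")
for n,i,x in(("scene",a,(250,150,400,310)),("side",b,(220,170,400,290))):
    for c,s in nuts(n,i,x): print(n,c,s[4],ray(n,[c],.016)[0].round(3))
E
```

```text
scene [347.3, 181.9] 228 [0.477 0.182 0.016]
side [271.3, 196.2] 225 [0.473 0.179 0.016]
```

>>> {"name": "send_rows", "arguments": {"targets": [[[-0.02, 0.1, -0.7, 0, 0.77], [0, 0, -0.85, 0, 0.77], [0, 0, -0.8, 0, 0.77], [0, 0, 0, 0, 0.77], [0.09, -0.34, 0, 0, 0.77], [0.09, -0.34, 0, 0, 0.77], [0.09, -0.34, 0, 0, 0.77], [0.09, -0.34, 0, 0, 0.77], [0.1, -0.33, 0, 0.5, 0.77], [0.12, -0.33, 0, 0.5, 0.77], [0.13, -0.32, 0, 0.5, 0.77], [0.15, -0.32, 0, 0.5, 0.77]]]}}

```text
time_s: 15.93
position: [0.4922, 0.1386, 0.0892]
tcp_rot: [[-0.418, 0.908, 0.001], [0.908, 0.418, 0.0], [-0.0, 0.001, -1.0]]
wrist_force: [-0.6, 0.7, -0.5]
gripper_width: 0.231
```

>>> {"name": "send_rows", "arguments": {"targets": [[[0.16, -0.31, 0, 0.5, 0.77], [0.17, -0.3, 0, 0.5, 0.77], [0.19, -0.3, 0, 0.5, 0.77], [0.2, -0.29, 0, 0.5, 0.77], [0.21, -0.28, 0, 0.5, 0.77], [0.22, -0.27, 0, 0.5, 0.77], [0, 0, 0, 0, 0.77]]]}}

```text
time_s: 16.52
position: [0.5278, 0.0856, 0.0893]
tcp_rot: [[-0.637, 0.77, 0.003], [0.77, 0.637, 0.0], [-0.002, 0.002, -1.0]]
wrist_force: [0.8, -0.3, 0.5]
gripper_width: 0.228
```

```bash
python3 - <<'E'
from h import *
a=optics.grab_frame("scene");b=optics.grab_frame("side")
a=cv2.resize(a[130:430,230:480],None,fx=1.6,fy=1.6);b=cv2.resize(b[150:350,220:520],None,fx=1.3,fy=1.3)
b=np.pad(b,((0,480-b.shape[0]),(0,0),(0,0)))
cv2.imwrite("pics/c7.png",np.hstack([a,b])[:,:,::-1])
E
```

```text
(no output)
```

View pics/c7.png

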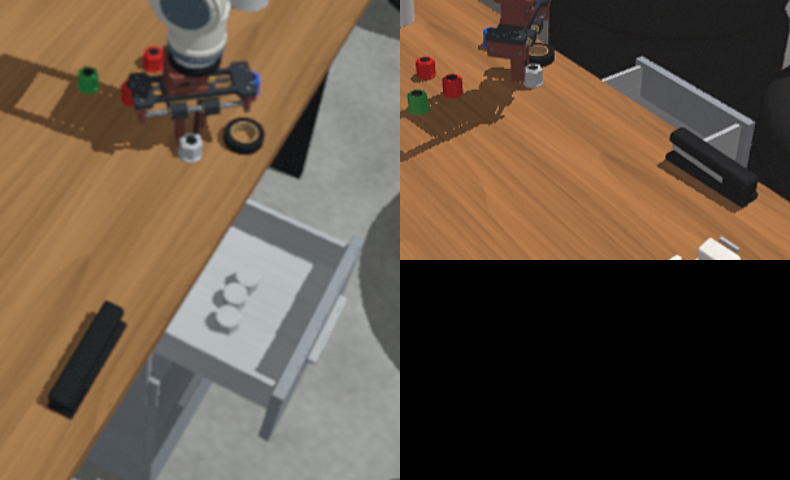

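Three nuts are in the drawer and A is cradled at (190,147), clear of the tape roll.

>>> {"name": "send_rows", "arguments": {"targets": [[[0.24, -0.26, 0, 0.5, 0.77], [0.25, -0.25, 0, 0.5, 0.77], [0.26, -0.24, 0, 0.5, 0.77], [0.27, -0.22, 0, 0.5, 0.77], [0.28, -0.21, 0, 0.5, 0.77], [0.29, -0.2, 0, 0.5, 0.77], [0.29, -0.2, 0, 0, 0.77], [0.29, -0.2, 0, 0, 0.77], [0.29, -0.2, 0, 0, 0.77], [0.29, -0.2, 0, 0, 0.77], [0.29, -0.2, 0, 0, 0.77]]]}}

```text
time_s: 17.53
position: [0.618, 0.0158, 0.0883]
tcp_rot: [[-0.815, 0.579, -0.0], [0.579, 0.815, 0.0], [0.0, -0.0, -1.0]]
wrist_force: [-1.4, 2.4, 2.6]
gripper_width: 0.229
```

>>> {"name": "send_rows", "arguments": {"targets": [[[0.29, -0.2, 0, 0, 0.77], [0.29, -0.2, 0, 0, 0.77], [0.29, -0.2, 0, 0, 0.77], [0.29, -0.2, 0, 0, 0.77], [0.29, -0.2, 0, 0, 0.77], [0.29, -0.2, 0, 0, 0.77], [0, 0, 0, 0, 0.77], [0, 0, 0.7, 0, 0.77], [0, 0, 0.9, 0, 0.77], [0, 0, 0.9, 0, 0.77], [0, 0, 0.9, 0, 0.77], [-0.5, 0, 0.5, 0, 0.77]]]}}

```text
time_s: 18.53
position: [0.6574, -0.0198, 0.2086]
tcp_rot: [[-0.815, 0.579, 0.006], [0.579, 0.815, -0.0], [-0.005, 0.003, -1.0]]
wrist_force: [0.0, -0.2, -0.1]
gripper_width: 0.227
```

>>> {"name": "send_rows", "arguments": {"targets": [[[-0.9, 0, 0.3, 0, 0.77], [-0.9, 0, 0.3, 0, 0.77], [-0.9, 0, 0.3, 0, 0.77], [-0.9, 0, 0.3, 0, 0.77], [-0.9, 0, 0.3, 0, 0.77], [-0.9, 0, 0.3, 0, 0.77], [0, 0, 0, 0, 0.77]]]}}

```text
time_s: 19.12
position: [0.4882, -0.0196, 0.2599]
tcp_rot: [[-0.815, 0.579, -0.003], [0.579, 0.815, 0.0], [0.002, -0.002, -1.0]]
wrist_force: [0.6, 0.2, -0.6]
gripper_width: 0.23
```

```bash
python3 - <<'E'
from h import *
a=optics.grab_frame("scene");b=optics.grab_frame("side")
a=cv2.resize(a[130:430,230:480],None,fx=1.6,fy=1.6);b=cv2.resize(b[100:400,150:530],None,fx=1.05,fy=1.05)
b=np.pad(b,((0,480-b.shape[0]),(0,0),(0,0)))
cv2.imwrite("pics/c8.png",np.hstack([a,b])[:,:,::-1])
E
```

```text
(no output)
```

View pics/c8.png

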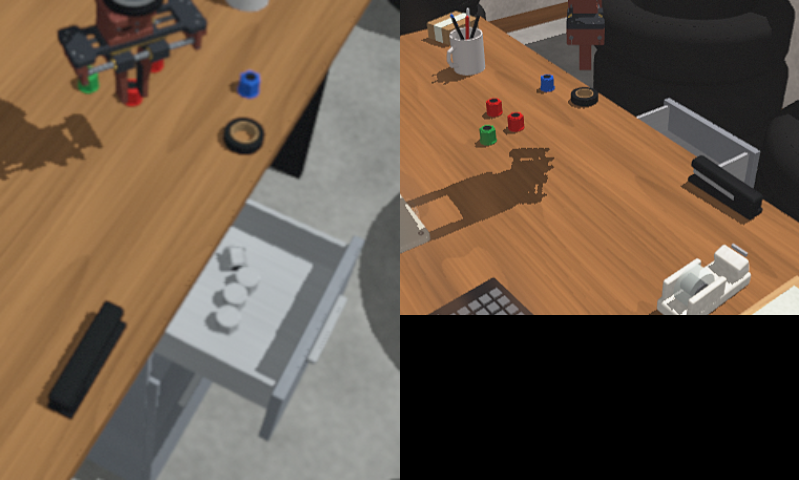

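All four nuts are in the drawer, at (233,258), (245,277), (235,295) and (227,320). The obstacles and coloured nuts haven't moved, and the arm is clear.

```bash
python3 -c "
from cell import job; print(job.sign_off())"
```

```text
the job is handed in; nothing more can be done
None
```

All four steel nuts are in the open drawer. I swept each one along the desk with partly closed fingertips, never gripping or lifting it, and handed the job in at about 19 s of the 72 s allowed.

- **Nuts:** the last picture shows four nuts on the drawer floor and no steel nut left on the desk.
- **Other things:** the tape roll, stapler, dispenser, mug and the coloured nuts appear where they first stood. I compared them by eye, not by measuring.
- **Forces:** the wrist force stayed under about 7 N in the readings at the end of each move. I did not check it within moves.
- **Disagreements:** no check failed. The two cameras differed by up to about 6 mm on the nut positions, which did not matter for the sweeps.

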